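# Open the terminal cover of a pump drive

### The arm

A 6-joint arm with a two-finger parallel gripper is mounted at the origin on the work surface. World frame = base frame: x ahead of the robot, y to its left, z up, the work surface at z = 0. Lengths are in m, angles in rad, forces in N, time in s.
With the tool pointing down it reaches from about 0.3 to 0.85 m from the base axis. Payload 4.2 kg.
Tool frame: the origin (TCP) lies between the finger pads; the fingertips stand 25 mm ahead of it and the grasp point (between the pads) lies 6 mm ahead of it; z points along the fingers, y is the direction in which the jaws open and shut (so a half turn about z gives the same grasp; the last joint's range is limited). The gripper opens to 91 mm and grips with 3 to 60 N. Pads are 32 mm wide; open, the fingers measure 118 mm over their backs; the gripper's body (76 mm by 178 mm) begins 60 mm behind the grasp point.
Start: joints at [1.292, 0.32, 1.565, -0, 1.257, -0.02], TCP at [0.147, 0.556, 0.239] pointing down, gripper open.
Joint ranges: [-3.11, 3.11], [-0.84, 2.01], [0.21, 2.61], [-1.34, 4.49], [0.05, 2.63], [-2.56, 2.56]. Speed limits (rad/s): [2.57, 2.57, 3.14, 3.14, 3.14, 3.14].

### API

Orientations are given as a 3x3 rotation matrix whose columns are the frame's x, y, z axes.
In Python, from bench import read_state, capture, sign_off, spot_in, cut_out, landmark_of gives the robot as it stands. The module is installed in compiled form; this text tells all that it offers.
- The arm moves only by the shell command python3 -m pendant 'ROWS' [FORCE]. ROWS is JSON, one flat list of numbers, 5 for each row, row after row: the shift along the world's x, y, z in mm, then the turn about the world's z in degrees, then the closure, from 0 (fully open) to 1 (shut). In form: [tx, ty, tz, twist, hand, tx, ty, tz, twist, hand, ...]. A call has 1 to 20 rows; each row shifts and turns the pose as measured when the row begins; what a row does not reach is not made up. A row lasts 1/8 s, in which the tool goes at most 62.5 mm and 10.7 degrees, less where a joint would pass 70% of its speed; a pose out of reach is approached as far as the arm can. A call with a gripper value outside its range is refused whole. The fingers move at their own pace and stop on an object; FORCE is the grip in N (left out, the last holds). Time passes only in rows, so rows that do not move let the fingers close. It gives the time, the measured TCP pose, the force and the opening at its end, in the units of the state.
- read_state(): the state, without advancing time (a new reading comes with each control period).
- capture(name): name is "scene" or "side" or "wrist"; returns a dict with "color" (480x640x3 uint8, red, green, blue), "fx", "fy", "cx", "cy" (pixels), "k1" (the pictures are not rectified: a ray, as slopes to the right and down, at radius r is drawn at 1 + k1 r^2 times it, then the intrinsics apply), "extrinsics" (4x4, takes a point from camera to world coordinates). Camera axes: x right, y down, z forward; pixel columns grow to the right and rows downward; lengths in m; the calibration is good to about 2 mm. A picture is of the moment at which its call begins. There is no depth.
- sign_off(): hands the job in, once; it reports no verdict.
Trained networks look in a picture, given as the dict that the camera call returned (one of the last four; its "shot" number tells which), for a name from the list of things; names that differ only in an ending like _2 or _b are one class to them, and where a whole thing is asked for, a point or a joint stands for the part that bears it (a point fixed in the world has none). Each returns a list of dicts, best first, with "p" (0 to 1); they miss things now and then, are a little off and sometimes report something else, mostly with a low value. They report only what shows in the picture. A call takes as long as a camera call. They do not tell look-alikes from the thing itself.
- spot_in(name, picture): "extent" ([left, top, right, bottom] in pixels, round what is visible of it).
- cut_out(name, picture): "mask" (480x640 bool, what is visible of it) and "extent" ([left, top, right, bottom] in pixels, round what is visible of it).
- landmark_of(name, picture): "uv" ([column, row] in pixels: a listed point, or the origin of a listed thing).
The state is a dict: "t": time; "joints": joint angles; "qvel": joint speeds; "effort": joint torques, N m; "ee_pos": TCP position; "tcp_rot": TCP orientation; "ft_force": force on the tool from outside, world axes, zero at the start; "moment": the same for the moment, N m; "grip_width": finger opening in m.
Only numpy, scipy, OpenCV 4.12 (cv2) and the standard library are available. Lean on these libraries where they do the work, as an engineer would, in place of code of your own. Each camera call takes 0.05 s, during which the arm holds its last target.

### The job

Open the terminal compartment of the pump drive that lies on the bench: press its orange snap tab right in until the white cover springs loose and let the tab come back out, then push the cover along its rails, right off the end of the drive, so that it drops off onto the bench the right way up. Only press and push: do not lift or carry the cover or force it, and leave the screwdriver, tape roll, brass gland and small carton where they are.

Things in the scene. Friction and masses are not known exactly. Their poses are not given: they have to be found in the camera images.
- drive: Grey pump drive lying on its back, fixed. Origin: centre of its underside on the bench; +x: the way the cover slides off; z up. In its frame, mm: housing x -120 to 95, |y| to 62 with fins; black keypad block x -120 to -62, top z 66; deck round the tab x -62 to -6, top z 42; cover rails x -5 to 95, lips flush with the cover top, z 42. Free bench at x 95 to 260, |y| under 60.
- tab_top (a point): Centre of the top of the orange snap tab (drive frame, mm: x -32, y 0, z 51 when out). Ribbed pad 24 mm along the drive's x, 22 mm across, 9 mm proud of the deck; moves straight down. Free room round the pad at its level: 18 mm to the keypad block, 37 mm to the thumb bar, open at both sides.
- tab (a joint): Travel of the snap tab, m: 0 out, 0.007 fully in (still 2 mm proud). Spring 4 N at first, 8 N fully in, plus up to 4 N of friction at the catch, which lets go at about 0.0045. Keep it fully in for about 0.7 s: two springs kick the released cover 10 mm along the drive's +x, where it cannot catch again. The tab comes back out when let go.
- cover: Loose white L-shaped cover, 0.11 kg, 104 x 98 mm, top 8 mm thick, apron at its +x end down to 4 mm above the bench. Axes as the drive's. Origin: centre of the plate's underside (seated: drive x 45, y 0, z 34 mm). Side flanges run in the rails with 1.5 mm play; released it slides with 1 to 2 N. 100 mm from its seat its rear edge leaves the rails and drops; it then rests sloping on the bench.
- cover_bar (a point): Middle of the rear (-x) face of the thumb bar on the cover, the face to push; 28 mm behind the cover's origin, 14 mm above it (seated: drive x 17, z 48 mm). Bar 60 mm wide, 5 mm thick, 12 mm tall (z 42 to 54). Behind it, once kicked: 22 mm of flat cover top, a 10 mm gap, 15 mm of deck at the same height (z 42), then the tab.
- cover_edge (a point): Middle of the rear (-x) edge of the cover, underside of its plate, 50 mm behind the cover's origin (seated: drive x -5, z 34 mm; z below 20 mm once dropped onto the bench).
- screwdriver: Screwdriver with red handle, 190 mm, lying on the bench near the drive. Leave alone.
- tape: Roll of blue tape, 60 mm across, 19 mm high, lying flat on the bench; origin at its underside. Leave alone.
- gland: Brass cable gland, 35 mm across, 41 mm high, standing on the bench; origin at its underside. Leave alone.
- carton: Small brown carton 70 x 50 x 40 mm on the bench; origin at its underside. Leave alone.
Mind the look-alikes: they are no part of the job. There is more than one size of the drive; the job needs the middle-sized.

How it is judged:
By the outcome, as a careful person would: the job done as asked, in the order asked, and still so for the second after the job is handed in, with the robot touching nothing.
It also fails if it takes over 40 s, if anything falls off the work surface, if the arm or the gripper's body presses on something with over 40 N, if the wrist force passes 120 N, or if a joint passes its speed limit or range.

## Working session

There is one attempt and no reset: what is moved stays moved. The work goes in short steps, Python scripts to look and compute and a shell command to move; the robot and the scene stay as the last step left them, time stands still between calls to the robot, and variables do not carry over. Pictures are saved under pics/ and viewed, and the job is handed in when it is done.

```bash
mkdir -p pics
python3 - <<'E'
from bench import *
import cv2
s=read_state();print(s['t'],s['ee_pos'],s['tcp_rot'],s['grip_width'])
for n in ['scene','side','wrist']:
    c=capture(n);cv2.imwrite(f'pics/{n}0.png',c['color'][...,::-1])
    print(n,c['fx'],c['cx'],c['cy'],c['k1'],c['extrinsics'].round(3).tolist())
    for k in ['drive','tab_top','cover_bar','cover_edge','cover']:
        print(k,[(round(d['p'],2),[round(float(x)) for x in d['uv']]) for d in landmark_of(k,c)])
E
```

```text
0.0 [0.14703673 0.55541073 0.23812347] [[-9.66700037e-01  2.55911752e-01 -4.61857184e-04]
 [ 2.55912169e-01  9.66698531e-01 -1.70665440e-03]
 [ 9.72374250e-06 -1.76801775e-03 -9.99998437e-01]] 0.09121743305768637
scene 438.49610431983933 314.0052262370711 237.17339119550627 -0.029299946026301555 [[-0.605, 0.553, -0.572, 0.938], [0.796, 0.431, -0.425, 0.324], [0.011, -0.713, -0.701, 0.612], [0.0, 0.0, 0.0, 1.0]]
drive [(0.86, [282, 168]), (0.83, [480, 276]), (0.57, [362, 323])]
tab_top [(0.74, [378, 316]), (0.57, [293, 158]), (0.41, [499, 266])]
cover_bar []
cover_edge [(0.58, [364, 315])]
cover [(0.61, [339, 304])]
side 576.4735303224213 320.4460673510381 240.04291390241565 0.05971023159635676 [[0.755, -0.385, 0.532, -0.091], [-0.656, -0.439, 0.614, -0.672], [-0.003, -0.812, -0.584, 0.714], [0.0, 0.0, 0.0, 1.0]]
drive [(0.95, [300, 229]), (0.84, [335, 392])]
tab_top [(0.64, [321, 343]), (0.55, [290, 203])]
cover_bar [(0.92, [307, 213])]
cover_edge [(0.88, [300, 214]), (0.41, [261, 252]), (0.22, [304, 228])]
cover [(0.86, [316, 226])]
wrist 397.8734877210691 324.6949249534917 242.73918882901026 -0.08703502149396292 [[0.255, 0.937, 0.239, 0.08], [0.967, -0.247, -0.064, 0.574], [-0.001, 0.247, -0.969, 0.385], [0.0, 0.0, 0.0, 1.0]]
drive []
tab_top []
cover_bar []
cover_edge []
cover []
```

View pics/scene0.png

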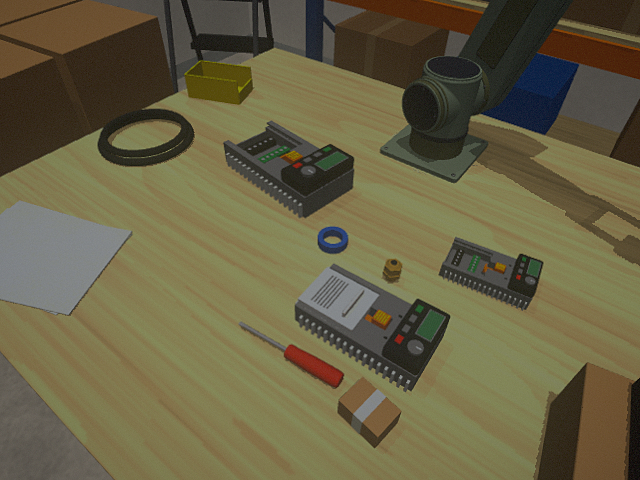

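View pics/side0.png

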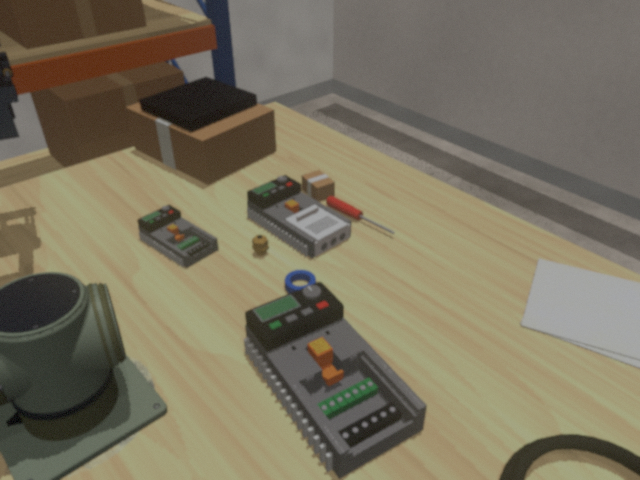

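View pics/wrist0.png

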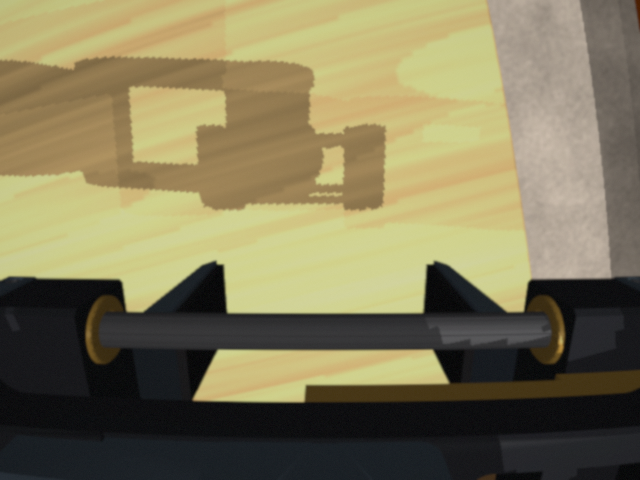

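The covered (middle-sized) drive is at scene (370,325) and side (298,215). The two look-alikes have no cover, and the wrist view shows only bench. I'll zoom in to measure its pose.

Run:
```python
import cv2
a=cv2.imread('pics/scene0.png')[255:395,285:460];cv2.imwrite('pics/sc_z.png',cv2.resize(a,None,fx=4,fy=4,interpolation=cv2.INTER_CUBIC))
a=cv2.imread('pics/side0.png')[165:265,235:360];cv2.imwrite('pics/si_z.png',cv2.resize(a,None,fx=6,fy=6,interpolation=cv2.INTER_CUBIC))
```

```text
(no output)
```

View pics/sc_z.png

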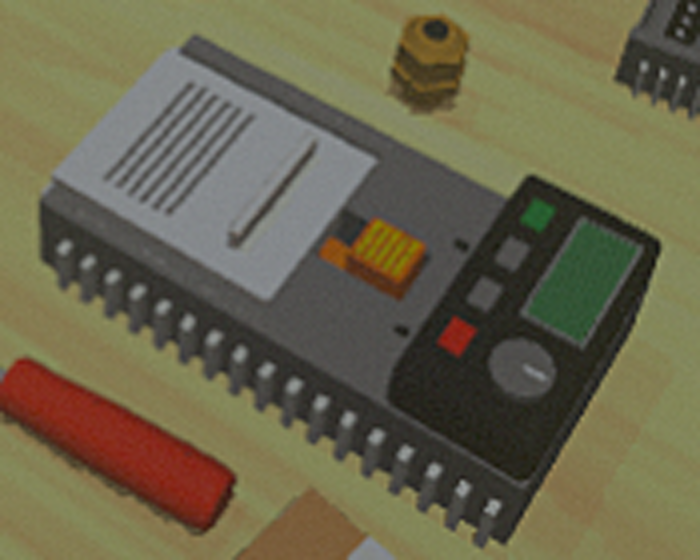

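View pics/si_z.png

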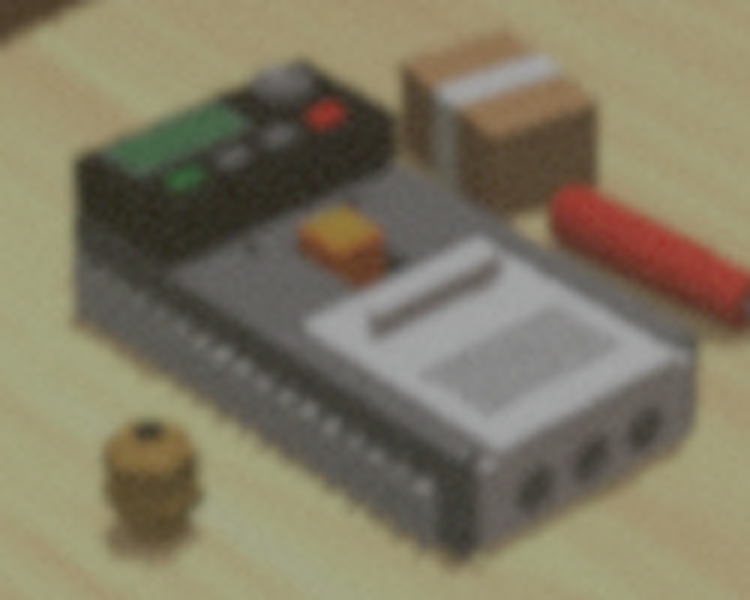

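```bash
cat > h.py <<'E'
import numpy as np, cv2
def proj(c,P):
    E=np.array(c['extrinsics']);R=E[:3,:3].T;t=-R@E[:3,3]
    K=np.array([[c['fx'],0,c['cx']],[0,c['fy'],c['cy']],[0,0,1]])
    return cv2.projectPoints(np.float64(P).reshape(-1,3),cv2.Rodrigues(R)[0],t,K,np.array([c['k1'],0,0,0,0.]))[0][:,0]
def pose(p,M):
    c,s=np.cos(p[2]),np.sin(p[2]);M=np.float64(M).reshape(-1,3)
    return M@np.array([[c,-s,0],[s,c,0],[0,0,1]]).T+[p[0],p[1],0]
E
python3 - <<'E'
from bench import *
from h import *
from scipy.optimize import least_squares
sc=capture('scene');si=capture('side')
M=np.array([[-5,-49,42],[-5,49,42],[99,-49,42],[99,49,42],[-32,0,51]])/1e3
Us=np.array([[378,158],[268,300],[175,48],[52,182],[391,247]])/4+[285,255]
Ui=np.array([[305,325],[485,237],[490,448],[693,355],[342,230]])/6+[235,165]
f=lambda p:np.r_[(proj(sc,pose(p,M))-Us).ravel(),(proj(si,pose(p,M))-Ui).ravel()]
best=min((least_squares(f,[.5,0.1,a]) for a in np.arange(0,6.3,.8)),key=lambda r:r.cost)
print(best.x,np.degrees(best.x[2]),f(best.x).round(1).reshape(-1,2).tolist())
for c,U in((sc,Us),(si,Ui)):
    r=least_squares(lambda p:(proj(c,pose(p,M))-U).ravel(),best.x);print(r.x,r.cost)
p=best.x
P=pose(p,np.array([[-32,0,51],[17,0,48],[0,0,0],[100,0,0]])/1e3);print(P)
np.save('p.npy',p)
s=read_state();print(s['tcp_rot'].round(3) if hasattr(s['tcp_rot'],'round') else 0)
# other things
for k in ['gland','tape','carton','screwdriver']:
    for n,c in (('sc',sc),('si',si)): print(k,n,[(round(d['p'],2),np.round(d['uv']).tolist()) for d in landmark_of(k,c)][:2])
E
```

```text
[0.55678849 0.14064669 4.75427967] 272.400159743898 [[1.3, -2.6], [-2.3, 3.5], [-0.5, -2.3], [-3.3, 1.1], [-1.2, -0.1], [-4.3, 0.7], [-0.2, -1.8], [-1.4, 1.1], [-0.9, -2.3], [-1.4, -0.6]]
[0.55519574 0.14205197 4.75621474] 18.630700202465253
[0.55847158 0.13703815 4.74682856] 9.55536440878803
[[0.55544838 0.17261862 0.051     ]
 [0.55750042 0.12366161 0.048     ]
 [0.55678849 0.14064669 0.        ]
 [0.56097633 0.04073442 0.        ]]
[[-0.967  0.256  0.   ]
 [ 0.256  0.967  0.   ]
 [-0.     0.    -1.   ]]
gland sc []
gland si [(0.34, [300.0, 288.0])]
tape sc [(0.97, [332.0, 241.0])]
tape si [(0.62, [300.0, 286.0])]
carton sc [(0.81, [367.0, 414.0])]
carton si [(0.56, [315.0, 192.0])]
screwdriver sc [(0.88, [288.0, 352.0])]
screwdriver si [(0.96, [360.0, 221.0])]
```

Run:
```python
from bench import *
from h import *
from scipy.optimize import least_squares
sc=capture('scene');si=capture('side')
def MM(w,l): return np.array([[-5,-w,42],[-5,w,42],[l,-w,42],[l,w,42],[-32,0,51]])/1e3
Us=np.array([[378,158],[268,300],[175,48],[52,182],[391,247]])/4+[285,255]
Ui=np.array([[305,325],[485,237],[490,448],[693,355],[342,230]])/6+[235,165]
def f(p,S=((sc,Us),(si,Ui))): return np.concatenate([(proj(c,pose(p,MM(p[3]*1e3,p[4]*1e3)))-U).ravel() for c,U in S])
r=least_squares(f,[.557,0.141,4.754,.045,.097])
print(r.x,np.degrees(r.x[2]),r.cost,f(r.x).round(1).reshape(-1,2).tolist())
for S in((sc,Us),(si,Ui)):
    q=least_squares(lambda p:f(np.r_[p,r.x[3:]],(S,)),r.x[:3]);print(q.x,q.cost)
p=r.x[:3];np.save('p.npy',p)
print(pose(p,np.array([[-32,0,51],[17,0,48],[-62,0,66],[95,0,0]])/1e3))
for n,c in(('scene',sc),('side',si)):
    im=c['color'][...,::-1].copy()
    B=[[x,y,z] for z in(0,42) for x,y in((-120,-62),(95,-62),(95,62),(-120,62),(-120,-62))]
    for i in(0,5): cv2.polylines(im,[np.int32(proj(c,pose(p,np.array(B[i:i+5])/1e3)))],True,(0,0,255),1)
    for q in proj(c,pose(p,np.array([[-32,0,51],[17,-30,54],[17,30,54],[17,0,54]])/1e3)): cv2.circle(im,tuple(np.int32(q.round())),1,(255,0,0),-1)
    a=im[250:400,280:470] if n=='scene' else im[165:265,235:360]
    cv2.imwrite(f'pics/{n}_fit.png',cv2.resize(a,None,fx=4,fy=4))
```

```text
[0.55742981 0.14012382 4.74550847 0.04369062 0.09723147] 271.89760669235363 14.771949837841671 [[-0.6, -0.3], [-1.3, 1.1], [-1.4, -0.1], [-0.9, -0.9], [-1.8, 0.2], [-2.1, -0.4], [-1.4, -0.8], [-0.1, -0.2], [-3.0, -1.4], [-0.9, -0.7]]
[0.55606025 0.14160232 4.75213161] 1.2745997533709439
[0.55852115 0.13595964 4.72983998] 2.5453682916263762
[[0.55637018 0.17210627 0.051     ]
 [0.55799273 0.12313315 0.048     ]
 [0.55537677 0.20208982 0.066     ]
 [0.56057558 0.04517592 0.        ]]
```

View pics/scene_fit.png

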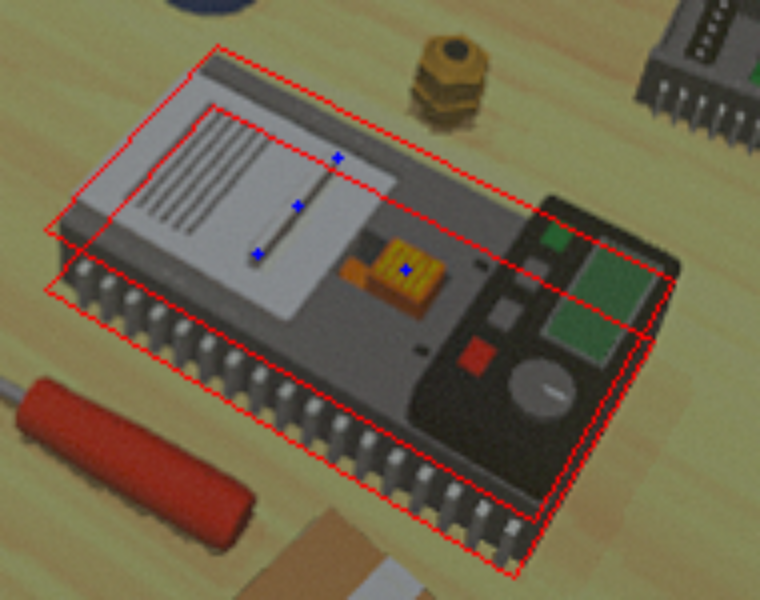

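View pics/side_fit.png

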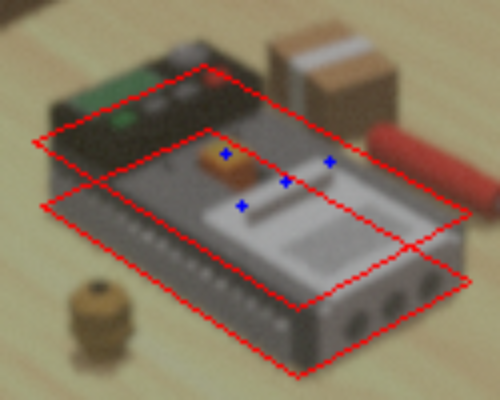

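The red outline matches both views to about 2 px, with the tab near (0.556, 0.172) and the drive yaw about 272°. I'll move above it, turn the jaws in line with the drive's x axis and shut them.

```bash
python3 -m pendant '[34,-32,0,4,1, 34,-32,0,4,1, 34,-32,0,4,1, 34,-32,0,4,1, 34,-32,0,0,1, 34,-32,0,0,1, 34,-32,0,0,1, 34,-32,0,0,1, 34,-32,0,0,1, 34,-32,0,0,1, 34,-32,0,0,1]' 20
```

```text
t: 2.88
ee_pos: [0.53, 0.1947, 0.24]
tcp_rot: [[-0.999, -0.037, 0.004], [-0.037, 0.999, 0.005], [-0.004, 0.004, -1.0]]
ft_force: [1.0, -0.3, 0.4]
grip_width: 0.0005
```

```bash
python3 -m pendant '[26,-23,0,0,1, 0,0,0,0,1]'
python3 - <<'E'
from bench import *
from h import *
print(read_state()['ee_pos'])
c=capture('wrist');p=np.load('p.npy')
for k in ['tab_top','cover_bar','cover_edge','drive']:
    print(k,[(round(d['p'],2),np.round(d['uv']).tolist()) for d in landmark_of(k,c)][:2])
im=c['color'][...,::-1].copy()
cv2.imwrite('pics/w1raw.png',im)
for q in proj(c,pose(p,np.array([[-32,0,51],[17,-30,54],[17,30,54],[17,0,54],[-5,-43.7,42],[-5,43.7,42]])/1e3)): cv2.circle(im,tuple(np.int32(q.round())),3,(255,0,0),-1)
cv2.imwrite('pics/w1.png',im)
E
```

```text
t: 3.12
ee_pos: [0.5589, 0.1685, 0.2396]
tcp_rot: [[-0.999, -0.032, 0.004], [-0.032, 0.999, 0.004], [-0.004, 0.004, -1.0]]
ft_force: [-0.3, 0.1, 1.0]
grip_width: 0.0007
[0.55888337 0.16848098 0.2396432 ]
tab_top [(0.44, [275.0, 225.0])]
cover_bar [(0.78, [274.0, 226.0])]
cover_edge [(0.22, [242.0, 221.0])]
drive [(0.89, [296.0, 213.0]), (0.73, [285.0, 82.0])]
```

View pics/w1.png

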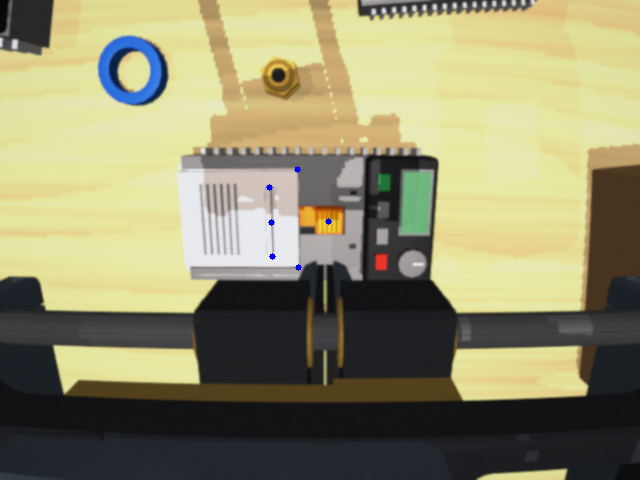

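The wrist view confirms the fit: the pad spans u 316–344, v 207–234, and my predicted tab point is (328,221), about 1–2 mm off. Now I'll come down above the tab.

```bash
python3 -m pendant '[-2,5,-40,0,1, 0,0,-50,0,1, 0,0,-40,0,1, 0,0,-20,0,1, 0,0,0,0,1]'
```

```text
t: 4.0
ee_pos: [0.5515, 0.1809, 0.0888]
tcp_rot: [[-0.999, -0.044, 0.008], [-0.044, 0.999, 0.007], [-0.009, 0.007, -1.0]]
ft_force: [0.3, 0.4, 0.2]
grip_width: 0.0003
```

```bash
python3 -m pendant '[4,-7,0,0,1, 0,0,0,0,1]'
python3 - <<'E'
from bench import *
import cv2
s=read_state();print(s['ee_pos'],s['ft_force'])
c=capture('wrist');cv2.imwrite('pics/w2.png',c['color'][...,::-1])
a=capture('scene')['color'][240:400,280:480,::-1];cv2.imwrite('pics/s2.png',cv2.resize(a,None,fx=4,fy=3.75))
E
```

```text
t: 4.25
ee_pos: [0.5566, 0.1746, 0.0912]
tcp_rot: [[-0.999, -0.046, 0.012], [-0.046, 0.999, 0.008], [-0.012, 0.008, -1.0]]
ft_force: [0.2, -0.1, -0.1]
grip_width: 0.0002
[0.55664985 0.17456239 0.09116184] [ 0.15520639 -0.09614066 -0.07234937]
```

View pics/w2.png

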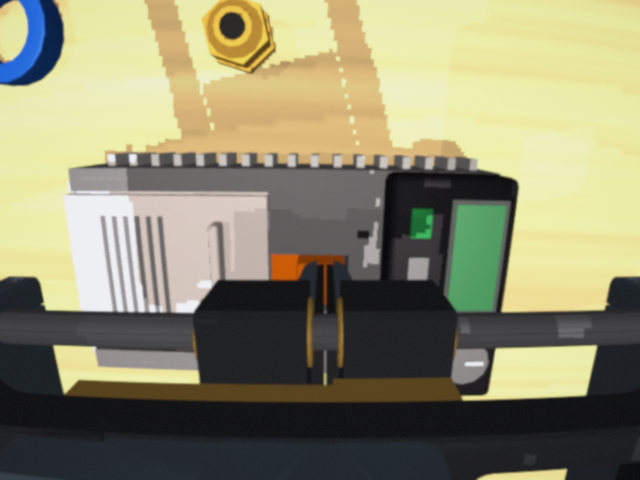

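View pics/s2.png

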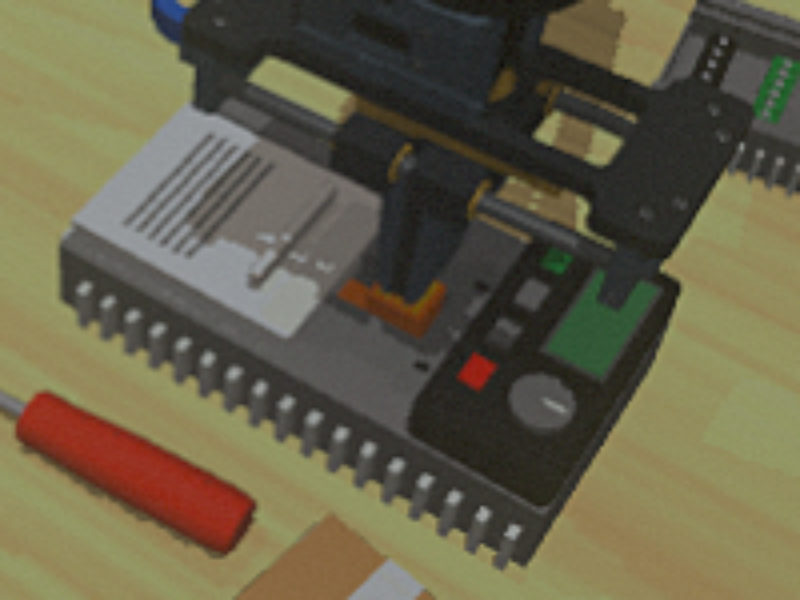

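The wrist and scene views show the closed fingertips right above the orange pad (scene crop (400,285)). I'll press gradually.

```bash
python3 -m pendant '[0,-1,-7,0,1, 0,0,-5,0,1, 0,0,-3,0,1]'
```

```text
t: 4.72
ee_pos: [0.5569, 0.1738, 0.0762]
tcp_rot: [[-0.999, -0.045, 0.014], [-0.045, 0.999, 0.009], [-0.014, 0.008, -1.0]]
ft_force: [-2.1, 2.0, 9.1]
grip_width: 0.0002
```

```bash
python3 -m pendant '[0,0,-3,0,1, 0,0,-3,0,1, 0,0,-3,0,1]'
```

```text
t: 5.1
ee_pos: [0.557, 0.174, 0.0697]
tcp_rot: [[-0.999, -0.045, 0.014], [-0.045, 0.999, 0.009], [-0.015, 0.009, -1.0]]
ft_force: [-1.9, -0.5, 6.8]
grip_width: 0.0004
```

```bash
python3 -m pendant '[0,0,-2,0,1, 0,0,-1,0,1, 0,0,-1,0,1]';python3 -m pendant '[0,0,-1,0,1, 0,0,-1,0,1, 0,0,-1,0,1, 0,0,-1,0,1]'
python3 - <<'E'
from bench import *
import cv2
c=capture('wrist');cv2.imwrite('pics/w3.png',c['color'][...,::-1])
E
```

```text
t: 5.48
ee_pos: [0.5569, 0.174, 0.0692]
tcp_rot: [[-0.999, -0.046, 0.015], [-0.045, 0.999, 0.01], [-0.016, 0.009, -1.0]]
ft_force: [-1.3, -0.4, 7.3]
grip_width: 0.0004
t: 5.98
ee_pos: [0.557, 0.174, 0.0692]
tcp_rot: [[-0.999, -0.046, 0.017], [-0.046, 0.999, 0.01], [-0.017, 0.009, -1.0]]
ft_force: [-2.0, -1.1, 8.5]
grip_width: 0.0006
```

View pics/w3.png

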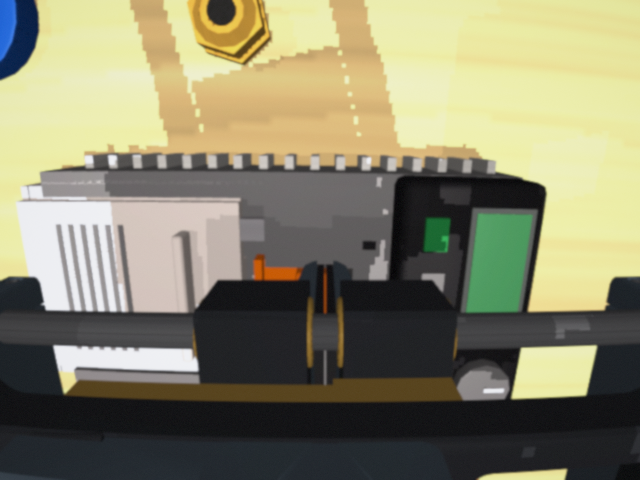

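The cover edge now sits at u≈240, with a gap to the orange latch at (255–300, 270), so it has kicked. I'll press a little harder to confirm the tab is bottomed, then hold.

```bash
python3 -m pendant '[0,0,-3,0,1, 0,0,-3,0,1, 0,0,-3,0,1]';python3 -m pendant '[0,0,-3,0,1, 0,0,-3,0,1, 0,0,-3,0,1, 0,0,-3,0,1]'
```

```text
t: 6.4
ee_pos: [0.5571, 0.1744, 0.0689]
tcp_rot: [[-0.999, -0.046, 0.019], [-0.046, 0.999, 0.011], [-0.02, 0.01, -1.0]]
ft_force: [-6.1, -1.3, 19.8]
grip_width: 0.0004
t: 6.9
ee_pos: [0.557, 0.1743, 0.0689]
tcp_rot: [[-0.999, -0.046, 0.023], [-0.046, 0.999, 0.012], [-0.024, 0.011, -1.0]]
ft_force: [-6.3, -1.8, 21.3]
grip_width: 0.0003
```

The tab is bottomed: the force rises to 20 N with no further motion, held about 0.9 s. I'll lift off and look.

```bash
python3 -m pendant '[0,0,15,0,1, 0,0,20,0,1, 0,0,0,0,1]'
python3 - <<'E'
from bench import *
from h import *
c=capture('side');cv2.imwrite('pics/si4.png',cv2.resize(c['color'][165:265,235:360,::-1],None,fx=6,fy=6,interpolation=cv2.INTER_CUBIC))
print(landmark_of('cover_bar',c)[:1],landmark_of('tab_top',c)[:2])
c=capture('scene');cv2.imwrite('pics/sc4.png',cv2.resize(c['color'][255:395,285:460,::-1],None,fx=4,fy=4,interpolation=cv2.INTER_CUBIC))
c=capture('wrist');p=np.load('p.npy');im=c['color'][...,::-1].copy()
for q in proj(c,pose(p,np.array([[-32,0,51],[27,-30,54],[27,30,54],[5,-43.7,42],[5,43.7,42]])/1e3)): cv2.circle(im,tuple(np.int32(q.round())),3,(255,0,0),-1)
cv2.imwrite('pics/w4.png',im)
E
```

```text
t: 7.28
ee_pos: [0.5575, 0.1743, 0.1057]
tcp_rot: [[-0.999, -0.047, 0.026], [-0.046, 0.999, 0.012], [-0.026, 0.011, -1.0]]
ft_force: [0.5, 0.5, -0.1]
grip_width: 0.0005
[{'uv': [308.0, 213.7], 'p': 0.72}] [{'uv': [317.6, 344.6], 'p': 0.95}, {'uv': [169.4, 229.2], 'p': 0.51}]
```

View pics/si4.png

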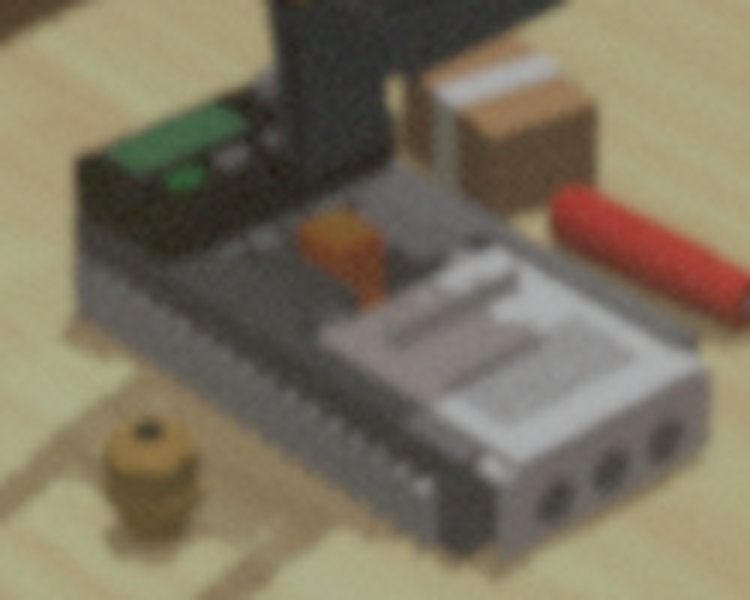

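View pics/sc4.png

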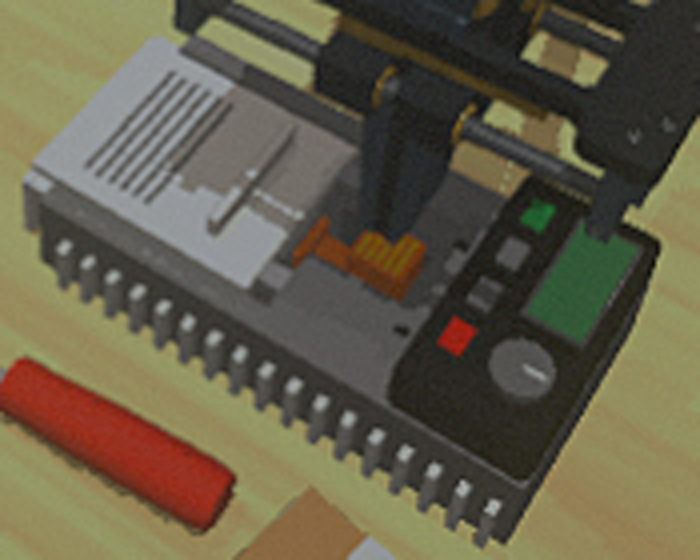

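View pics/w4.png

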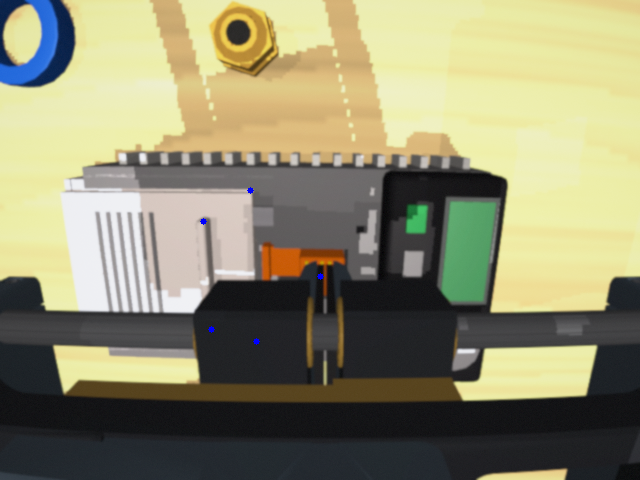

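All three views show the cover kicked about 10 mm (rear edge at wrist u≈252) and the tab back out (scene crop (390,250)). I'll move over the flat top behind the thumb bar.

```bash
python3 -m pendant '[0,-20,0,0,1, 1,-18,0,0,1, 0,0,0,0,1]'; python3 -m pendant '[0,0,-10,0,1, 0,0,0,0,1]'
```

```text
t: 7.9
ee_pos: [0.5562, 0.1325, 0.1018]
tcp_rot: [[-0.999, -0.046, 0.018], [-0.046, 0.999, 0.01], [-0.018, 0.009, -1.0]]
ft_force: [0.2, -1.1, 0.4]
grip_width: 0.0004
t: 8.15
ee_pos: [0.5562, 0.132, 0.091]
tcp_rot: [[-0.999, -0.045, 0.018], [-0.045, 0.999, 0.01], [-0.018, 0.009, -1.0]]
ft_force: [-0.0, 0.0, 0.2]
grip_width: 0.0001
```

```bash
python3 -m pendant '[2,4,0,0,1, 0,0,0,0,1]'; python3 -m pendant '[0,0,-9,0,1, 0,0,0,0,1]'; python3 -m pendant '[0,0,-7,0,1, 0,0,0,0,1]';  python3 - <<'E'
from bench import *
import cv2
c=capture('wrist');cv2.imwrite('pics/w5.png',c['color'][...,::-1])
c=capture('side');cv2.imwrite('pics/si5.png',cv2.resize(c['color'][165:265,235:360,::-1],None,fx=6,fy=6,interpolation=cv2.INTER_CUBIC))
E
```

```text
t: 8.4
ee_pos: [0.5584, 0.1369, 0.091]
tcp_rot: [[-0.999, -0.046, 0.018], [-0.046, 0.999, 0.01], [-0.018, 0.009, -1.0]]
ft_force: [-0.1, -0.7, 0.0]
grip_width: 0.0009
t: 8.65
ee_pos: [0.5584, 0.1374, 0.0814]
tcp_rot: [[-0.999, -0.047, 0.018], [-0.046, 0.999, 0.01], [-0.018, 0.009, -1.0]]
ft_force: [0.4, 0.6, -0.3]
grip_width: 0.0004
t: 8.9
ee_pos: [0.5582, 0.1374, 0.0737]
tcp_rot: [[-0.999, -0.047, 0.017], [-0.046, 0.999, 0.01], [-0.018, 0.009, -1.0]]
ft_force: [-0.9, -0.2, 0.2]
grip_width: 0.0003
```

View pics/w5.png

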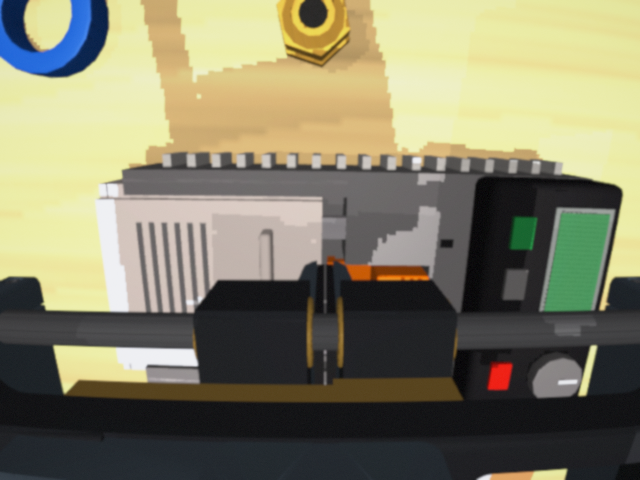

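View pics/si5.png

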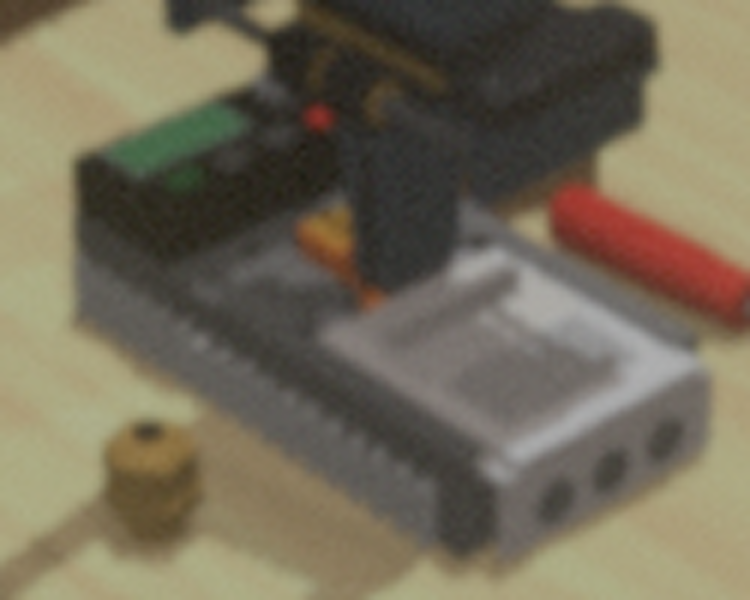

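The side view shows the finger standing between tab and bar, tip about 48 mm high and well centred. I'll go down 2 mm and start a slow push.

```bash
python3 -m pendant '[0,-4,-2,0,1, 0,-5,0,0,1, 0,-6,0,0,1, 0,-6,0,0,1]'
```

```text
t: 9.5
ee_pos: [0.559, 0.1153, 0.0727]
tcp_rot: [[-0.999, -0.047, 0.02], [-0.047, 0.999, 0.011], [-0.02, 0.01, -1.0]]
ft_force: [0.2, 0.3, -0.2]
grip_width: 0.0005
```

```bash
python3 -m pendant '[0,-8,0,0,1, 0,-8,0,0,1]'
```

```text
t: 9.75
ee_pos: [0.5591, 0.0983, 0.0728]
tcp_rot: [[-0.999, -0.047, 0.02], [-0.046, 0.999, 0.011], [-0.021, 0.01, -1.0]]
ft_force: [0.2, 0.8, 1.1]
grip_width: 0.0007
```

Run:
```python
from bench import *
import cv2
c=capture('side');cv2.imwrite('pics/si6.png',cv2.resize(c['color'][165:285,235:385,::-1],None,fx=5,fy=5,interpolation=cv2.INTER_CUBIC))
```

```text
(no output)
```

View pics/si6.png

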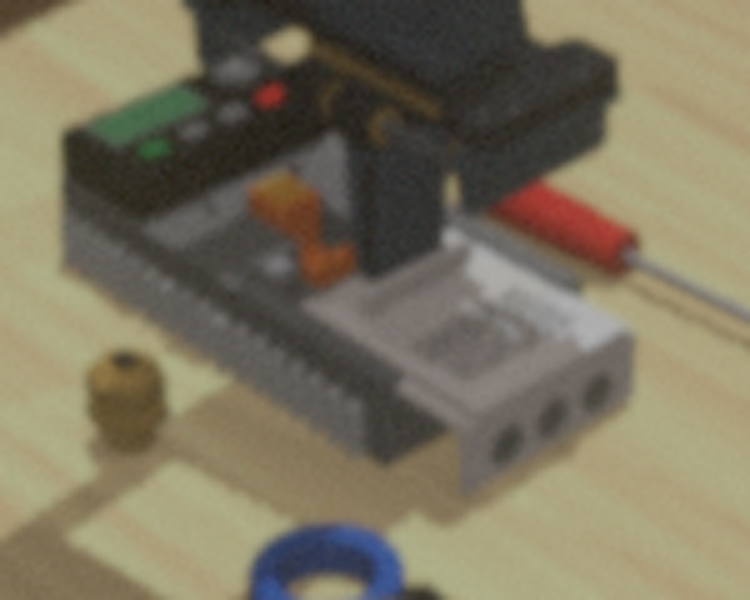

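The cover is sliding straight, with its rear edge near crop (310,300), and the finger is on the bar. I'll carry on.

```bash
python3 -m pendant '[0,-8,0,0,1, 0,-8,0,0,1, 0,-8,0,0,1]'; python3 -m pendant '[0,-7,0,0,1, 0,-7,0,0,1, 0,-7,0,0,1]'
python3 - <<'E'
from bench import *
import cv2
c=capture('side');cv2.imwrite('pics/si7.png',cv2.resize(c['color'][165:305,235:405,::-1],None,fx=4,fy=4,interpolation=cv2.INTER_CUBIC))
E
```

```text
t: 10.18
ee_pos: [0.5595, 0.0726, 0.0733]
tcp_rot: [[-0.999, -0.046, 0.021], [-0.046, 0.999, 0.012], [-0.022, 0.011, -1.0]]
ft_force: [-0.8, 3.7, 0.1]
grip_width: 0.0006
t: 10.55
ee_pos: [0.5595, 0.0504, 0.0729]
tcp_rot: [[-0.999, -0.046, 0.021], [-0.046, 0.999, 0.012], [-0.022, 0.011, -1.0]]
ft_force: [0.1, 1.7, -0.6]
grip_width: 0.0007
```

View pics/si7.png

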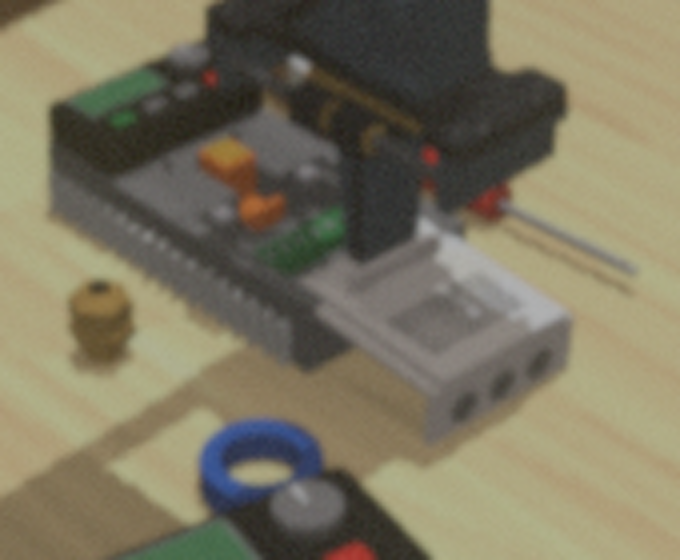

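```bash
python3 -m pendant '[0,-7,0,0,1, 0,-7,0,0,1, 0,-4,0,0,1, 0,0,0,0,1]'
python3 - <<'E'
from bench import *
import cv2
c=capture('side');cv2.imwrite('pics/si8.png',cv2.resize(c['color'][165:305,235:405,::-1],None,fx=4,fy=4,interpolation=cv2.INTER_CUBIC))
c=capture('scene');cv2.imwrite('pics/sc8.png',cv2.resize(c['color'][220:380,250:450,::-1],None,fx=4,fy=3.75,interpolation=cv2.INTER_CUBIC))
E
```

```text
t: 11.1
ee_pos: [0.5589, 0.0293, 0.0727]
tcp_rot: [[-0.999, -0.045, 0.02], [-0.045, 0.999, 0.01], [-0.02, 0.009, -1.0]]
ft_force: [-0.2, -0.0, 0.5]
grip_width: 0.0007
```

View pics/si8.png

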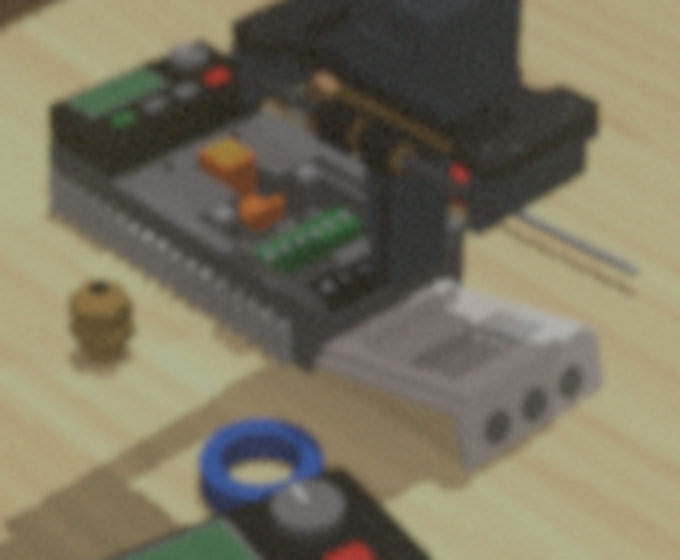

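View pics/sc8.png

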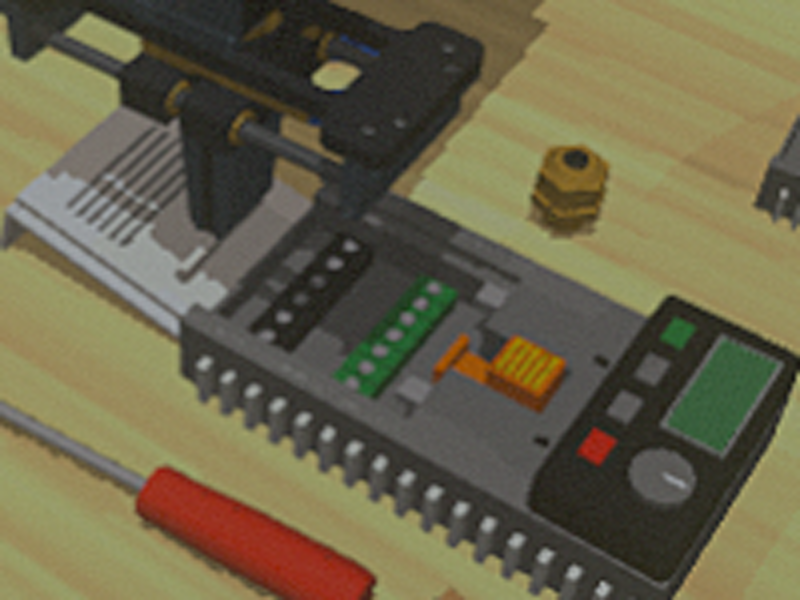

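The rear has dropped clear of the rails and the cover slopes on the bench. I'll lift straight up and back off to check it.

```bash
python3 -m pendant '[0,2,20,0,1, 0,0,40,0,1, 0,20,50,0,1, -30,40,40,0,1, -50,30,0,0,1, -60,10,0,0,1, -60,0,0,0,1, 0,0,0,0,1]'
python3 - <<'E'
from bench import *
from h import *
p=np.load('p.npy')
for n in('side','scene'):
    c=capture(n);im=c['color'][...,::-1].copy()
    for k in('cover_edge','cover_bar','cover'):print(n,k,[(round(d['p'],2),np.round(d['uv']).tolist()) for d in landmark_of(k,c)][:2])
    a=im[165:305,235:405] if n=='side' else im[220:380,250:450]
    cv2.imwrite(f'pics/{n}9.png',cv2.resize(a,(760,600),interpolation=cv2.INTER_CUBIC))
    # candidates: rear edge middle at drive (x, 0, z)
    for x in(96,100): 
        for z in(4,10,20,34): print(x,z,proj(c,pose(p,np.array([[x,-43.7,z],[x,0,z],[x,43.7,z]])/1e3)).round(0).tolist())
E
```

```text
t: 12.2
ee_pos: [0.3531, 0.1342, 0.2256]
tcp_rot: [[-0.999, -0.048, 0.02], [-0.047, 0.999, 0.013], [-0.021, 0.012, -1.0]]
ft_force: [-0.0, -0.3, 0.4]
grip_width: 0.0002
side cover_edge [(0.94, [331.0, 249.0])]
side cover_bar [(0.92, [338.0, 243.0])]
side cover [(0.56, [348.0, 254.0])]
96 4 [[316.0, 254.0], [332.0, 246.0], [347.0, 237.0]]
96 10 [[316.0, 252.0], [332.0, 243.0], [347.0, 235.0]]
96 20 [[316.0, 248.0], [332.0, 239.0], [347.0, 231.0]]
96 34 [[316.0, 242.0], [332.0, 234.0], [347.0, 226.0]]
100 4 [[318.0, 255.0], [333.0, 246.0], [348.0, 238.0]]
100 10 [[318.0, 253.0], [333.0, 244.0], [348.0, 236.0]]
100 20 [[318.0, 249.0], [333.0, 240.0], [348.0, 232.0]]
100 34 [[318.0, 243.0], [333.0, 235.0], [348.0, 226.0]]
scene cover_edge [(0.6, [313.0, 293.0])]
scene cover_bar [(0.79, [305.0, 281.0]), (0.39, [316.0, 294.0])]
scene cover [(0.62, [294.0, 280.0])]
96 4 [[327.0, 281.0], [313.0, 297.0], [298.0, 314.0]]
96 10 [[327.0, 279.0], [313.0, 295.0], [298.0, 312.0]]
96 20 [[328.0, 275.0], [313.0, 291.0], [298.0, 308.0]]
96 34 [[328.0, 270.0], [313.0, 286.0], [298.0, 303.0]]
100 4 [[325.0, 280.0], [311.0, 296.0], [296.0, 313.0]]
100 10 [[326.0, 278.0], [311.0, 294.0], [296.0, 311.0]]
100 20 [[326.0, 274.0], [311.0, 290.0], [296.0, 307.0]]
100 34 [[326.0, 269.0], [311.0, 285.0], [296.0, 302.0]]
```

View pics/side9.png

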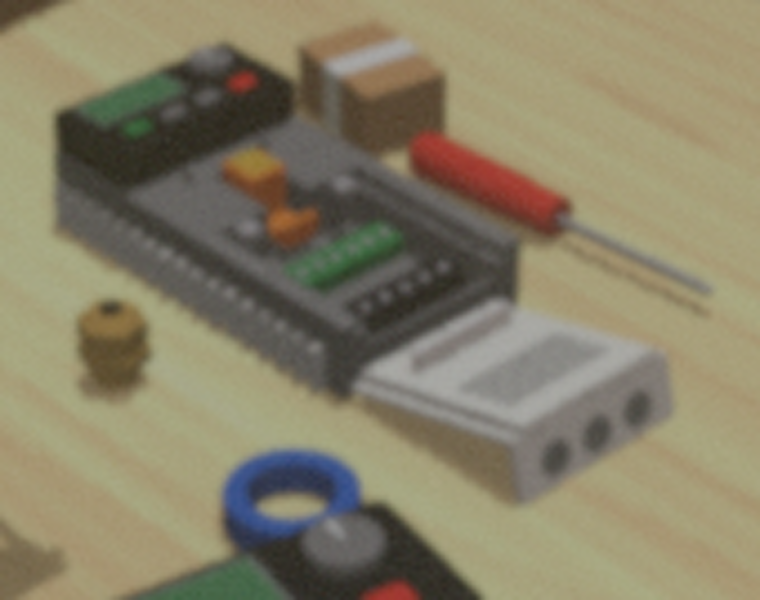

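View pics/scene9.png

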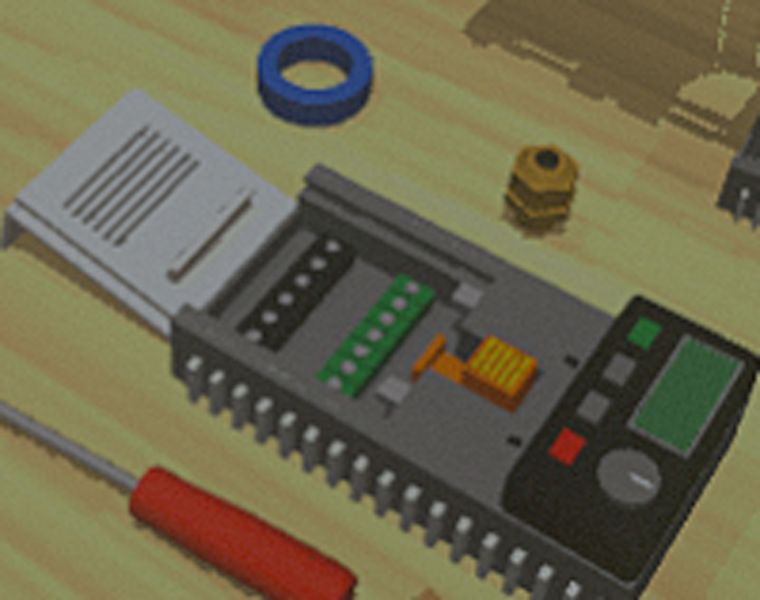

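The cover lies sloping on the bench, vents and bar upward. Its rear corner at side px (315,255) matches the prediction for z≈4 mm, and the tab is out. I'll check the other objects for movement, then hand in.

Run:
```python
from bench import *
import cv2,numpy as np
c=capture('scene')
a=cv2.imread('pics/scene0.png').astype(int);b=c['color'][...,::-1].astype(int)
d=abs(a-b).max(2)
for k in ['screwdriver','tape','gland','carton']:
    r=cut_out(k,c)
    if r: m=r[0]['mask'];print(k,round(r[0]['p'],2),r[0]['extent'],'mean diff',d[m].mean().round(1),'frac>40',(d[m]>40).mean().round(3))
r=d[255:285,380:405];print('gland patch diff',r.mean(),(r>40).mean())
s=read_state();print(s['t'],s['ft_force'],np.abs(s['qvel']).max())
sign_off()
```

```text
tape 0.97 [320.4, 225.1, 345.8, 254.3] mean diff 5.2 frac>40 0.0
gland 0.57 [381.1, 258.1, 404.8, 279.9] mean diff 5.1 frac>40 0.0
carton 0.75 [337.9, 376.2, 403.5, 446.1] mean diff 5.7 frac>40 0.0
gland patch diff 5.354666666666667 0.0
12.85 [ 0.05575111 -0.08283573 -0.11094763] 0.005253288624409372
the job is handed in; nothing more can be done
```

The terminal compartment on the middle-sized drive is open, and I handed the job in at 12.9 s.

- **Tab:** I pressed the orange tab until it bottomed, at about 21 N, and held it for roughly 1.7 s. The cover kicked about 10 mm clear, and after I lifted off the pictures showed the tab back out.
- **Cover:** I pushed the thumb bar along the rails with the closed fingers, with no more than about 4 N measured. The cover dropped off the end of the drive.
- **Resting position:** The cover rests the right way up and sloping. Its rear edge is right at the drive's end. The visible rear corner in the side view fits a height of about 4 mm. The network's rear-edge point put it at bench level in the side view but about 15 mm in the scene view. Both are below the 20 mm limit.
- **Other objects:** The tape, gland and carton are unchanged between the first and last pictures. The network missed the screwdriver in that last check. By eye it is in the same place, and the arm never went near it at bench level.
- **Arm:** It was clear of everything and still when I handed in, with wrist force about 0.1 N.

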